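# Unclip the battery pack from its charger

### The job

Take the charged battery pack off the desk charger: hold its release button down while you drag the pack forward out of the rails, without forcing the catches or leaning hard on it. Then lay the pack gently, right way up, flat on the floor of the empty tray, let go of it, and leave everything else on the bench where it is.

Things in the scene. Friction and masses are not known exactly. Their poses are not given: they have to be found in the camera images.
- dock: Desk charger, grey plastic, fixed. Origin: underside, straight below the origin of the fully seated pack; own axes, z up. The pack comes off along the charger's -x, roughly towards the robot. Deck 12 mm high, y +-42, x -150 to +68 mm. Back stop x +58 to +68, 57 mm high; it holds the pack's rear tongue down for the first 6 mm of travel. It breaks if the pack, in its rails, loads it with over 30 N.
- dock_rails (a point): Front end of the two rails, midway between them, at deck level (charger x -45, y 0, z 12 mm; charger's axes). Rails: charger y +-24 to +-40, x -45 to +35, tops 27 mm above the bench, inward lips with undersides at 21.5 mm. Each lip has two 10 mm notches: at x -7 (pack seated) and x -29 (a second catch 22 mm further out: if the button is let up there the bar catches again).
- pack: Black battery pack, 0.25 to 0.5 kg, at the start seated and latched, its axes parallel to the charger's. Origin: underside, 40 mm behind its front (-x) end; z up. Body x -40 to +50, y +-22, z 0 to 36 mm; front flange y +-30, z 0 to 8, x -40 to -14; rear tongue to x 55.5. Upright pull ridge on top: x -12 to -4, y +-20, z to 70; the release button is just behind it.
- pack_button (a point): Fixed point on the pack (x 12, y 0, z 48 mm), not moving with the button: middle of its crown if the cap is screwed right down. The cap (24 mm in x, 26 in y) is set differently on every pack: the true resting crown is 0 to 14 mm higher, unmeasured, so feel for it. Pressed straight down it unlatches after 5.5 mm and bottoms at 8.5 mm: 3 N to start, 8.5 N at 5.5 mm, 11.5 N at 8.5 mm, then rigid.
- pack_bar (a point): Fixed point on the pack at the resting middle of the steel cross bar (x -7, y 0, z 13 mm) which moves down with the button. Bar: 6 mm in x, y +-30, z 11 to 15 at rest; its ends stand in the lips' notches and block the pull until pressed under the lips. Bar and flange are out of the rails after 41 mm of travel; after 80 to 90 mm the pack's rear half can be gripped clear of the rails, still on the deck.
- pack_grip (a point): Point inside the pack for lifting it by its 44 mm wide sides (closing along pack y): pack x 24, z 27 mm; the centre of mass is at about x 0 to 5. Pack's axes.
- tray: Shallow empty aluminium tray of the field kit, fixed, 170 (x) by 130 (y) by 22 mm high, wall and floor 4 mm, inside 162 by 122 mm. Origin: underside centre; z up.
- handheld: Handheld radio standing upright, 34 x 58 x 105 mm with stub antenna to 140 mm; loose bystander, origin at its underside centre. Leave alone.
- mug: White mug, 76 mm across, 90 mm high; loose bystander, origin at its underside centre. Leave alone.
- key: Telegraph key, base 100 x 70 mm, 50 mm high; loose bystander, origin at its underside centre. Leave alone.
- microphone: Desk microphone on a round foot, 90 mm across, 135 mm high; loose bystander, origin at its underside centre. Leave alone.
- jar: Small clear jar, 60 mm across, 65 mm high; loose bystander, origin at its underside centre. Leave alone.
- screwdriver: Screwdriver lying along its x, 170 mm long; loose bystander, origin at its underside centre. Leave alone.
There are look-alikes about, which are no part of the job. Leave any blue, green or red look-alike of the pack alone.

How it is judged:
By the outcome, as a careful person would: the job done as asked, in the order asked, and still so for the second after the job is handed in, with the robot touching nothing.
It also fails if it takes over 64 s, if anything falls off the work surface, if the arm or the gripper's body presses on something with over 40 N, if the wrist force passes 120 N, or if a joint passes its speed limit or range.

### The arm

A 6-joint arm with a two-finger parallel gripper is mounted at the origin on the work surface. World frame = base frame: x ahead of the robot, y to its left, z up, the work surface at z = 0. Lengths are in m, angles in rad, forces in N, time in s.
With the tool pointing down it reaches from about 0.225 to 0.875 m from the base axis. Payload 3.4 kg.
Tool frame: the origin (TCP) lies between the finger pads; the fingertips stand 19 mm ahead of it and the grasp point (between the pads) is the TCP; z points along the fingers, y is the line along which they close (so a half turn about z gives the same grasp; the last joint's range is limited). The gripper opens to 85 mm and grips with 20 to 120 N. Pads are 22 mm wide; open, the fingers measure 114 mm over their backs; the gripper's body (76 mm by 85 mm) begins 54 mm behind the grasp point. The pads swing forward as they close: fully open they stand 13 mm farther back than shut.
Start: joints at [1.197, 0.276, 1.505, -0, 1.361, -0.121], TCP at [0.144, 0.557, 0.216] pointing down, gripper open.
Joint ranges: [-2.89, 2.89], [-0.75, 2.08], [0.22, 2.7], [-1.18, 4.32], [0.11, 2.71], [-2.7, 2.7]. Speed limits (rad/s): [2.57, 2.57, 3.14, 3.14, 3.14, 3.14].

### API

Orientations are given as a unit quaternion [w, x, y, z].
In Python, from rig import get_state, imaging, ticket gives the robot as it stands. The module is installed in compiled form; this text tells all that it offers.
- The arm moves only by the shell command python3 -m inch 'ROWS' [FORCE]. ROWS is JSON, a list of rows, each an object with "claw": the opening, from -1 (shut) to 1 (fully open); "travel": the shift along the world's x, y, z in units of 200 mm (1.0 is 200 mm), a list of three; "turn": the turn about the world's z in units of 180 degrees (1.0 is 180 degrees). A call has 1 to 5 rows; each row is the pose to reach, as a shift and turn from the pose commanded when the call began, turning the shorter way round; what a row does not reach only later rows make up. A row lasts 1/10 s, in which the tool goes at most 50 mm and 8.59 degrees, less where a joint would pass 70% of its speed; a pose out of reach is approached as far as the arm can. A call with a number of a shift or a turn outside -1 to 1 is refused whole. A call with a gripper value outside its range is refused whole. The fingers move at their own pace and stop on an object; FORCE is the grip in N (left out, the last holds). Time passes only in rows, so rows that repeat a pose let the fingers close. It gives the time, the measured TCP pose, the force, the opening and the grip force at its end, in the units of the state.
- get_state(): the state, without advancing time (a new reading comes with each control period).
- imaging.get_image(name): name is "scene" or "side" or "wrist"; returns the picture (480x640x3 uint8, red, green, blue); there is no depth.
- imaging.camera_params(name): a dict with "camera_matrix" (3x3 intrinsics, pixels), "cam_to_world" (4x4, takes a point from camera to world coordinates); the wrist camera has in their place "T_tool_cam" (4x4, takes a point from camera to tool coordinates, whose origin is the TCP and whose axes are the flange's). Camera axes: x right, y down, z forward; pixel columns grow to the right and rows downward; lengths in m; the calibration is good to about 2 mm. A picture is of the moment at which its call begins: read the wrist's pose just before it. camera_params takes no time and is no camera call.
- ticket.sign_off(): hands the job in; it is judged then, once.
The state is a dict: "clock": time; "qpos": joint angles; "qd": joint speeds; "effort": joint torques, N m; "position": TCP position; "ee_rot": TCP orientation; "contact_force": force on the tool from outside, world axes, zero at the start; "moment": the same for the moment, N m; "width": finger opening in m; "gripper_force": force on a finger pad.
Only numpy, scipy, OpenCV 4.12 (cv2) and the standard library are available. Lean on these libraries where they do the work, as an engineer would, in place of code of your own. Each camera call takes 0.05 s, during which the arm holds its last target. There are 200 camera calls.

## Working session

There is one attempt and no reset: what is moved stays moved. The work goes in short steps, Python scripts to look and compute and a shell command to move; the robot and the scene stay as the last step left them, time stands still between calls to the robot, and variables do not carry over. Pictures are saved under pics/ and viewed, at most 10 in all, crops included, and the job is handed in when it is done.

```bash
mkdir -p pics
python3 - <<'E'
from rig import get_state, imaging
import cv2,numpy as np,json
s=get_state();print(s)
for n in ["scene","side"]:
    im=imaging.get_image(n);cv2.imwrite(f"pics/{n}0.png",im[:,:,::-1]);p=imaging.camera_params(n);print(n,np.round(p["camera_matrix"],2).tolist(),np.round(p["cam_to_world"],4).tolist())
print({k:np.array(v).tolist() for k,v in imaging.camera_params("wrist").items()})
E
```

```text
{'clock': 0.0, 'qpos': array([ 1.19698211e+00,  2.76593022e-01,  1.50615435e+00,  8.93409187e-06,
        1.36073171e+00, -1.20990250e-01]), 'qd': array([ 0.00100674,  0.00045552, -0.00014996,  0.00146985,  0.00048087,
       -0.00130158]), 'effort': array([-5.62274872e-04, -4.16779053e+01, -2.45800388e+01, -3.66586464e-04,
        1.15007150e-02,  1.30261037e-05]), 'position': array([0.14361335, 0.55617804, 0.21503244]), 'ee_rot': array([-2.35214974e-04,  1.26076446e-01,  9.92020080e-01, -9.13425173e-04]), 'contact_force': array([0.59160138, 0.58039314, 0.11275402]), 'moment': array([-0.01458051,  0.0625705 , -0.0053194 ]), 'gripper_force': 0.0, 'width': 0.08532984229654852}
scene [[600.25, 0.0, 309.16], [0.0, 600.25, 242.03], [0.0, 0.0, 1.0]] [[-0.3888, 0.595, -0.7034, 1.5581], [0.9212, 0.2391, -0.3069, 0.4645], [-0.0145, -0.7673, -0.6411, 1.0397], [0.0, 0.0, 0.0, 1.0]]
side [[566.94, 0.0, 322.2], [0.0, 566.94, 238.85], [0.0, 0.0, 1.0]] [[0.9841, -0.1098, 0.1399, 0.2603], [-0.1778, -0.6111, 0.7713, -1.0889], [0.0009, -0.7839, -0.6209, 0.9867], [0.0, 0.0, 0.0, 1.0]]
{'camera_matrix': [[410.55612238532063, 0.0, 319.6213786967495], [0.0, 410.55612238532063, 243.109057655663], [0.0, 0.0, 1.0]], 'T_tool_cam': [[-0.0004942952497248988, -0.9631614850634512, -0.26892324065162393, 0.06800896522326001], [0.9999998590405348, -0.0004239461935787909, -0.0003196694136463659, 0.0002919047141660691], [0.0001938842829378513, -0.2689233607554206, 0.963161558851314, -0.15898002672134814], [0.0, 0.0, 0.0, 1.0]]}
```

View pics/scene0.png

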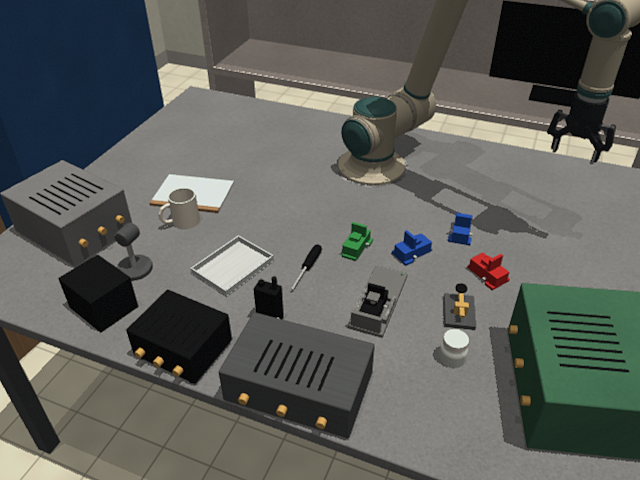

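View pics/side0.png

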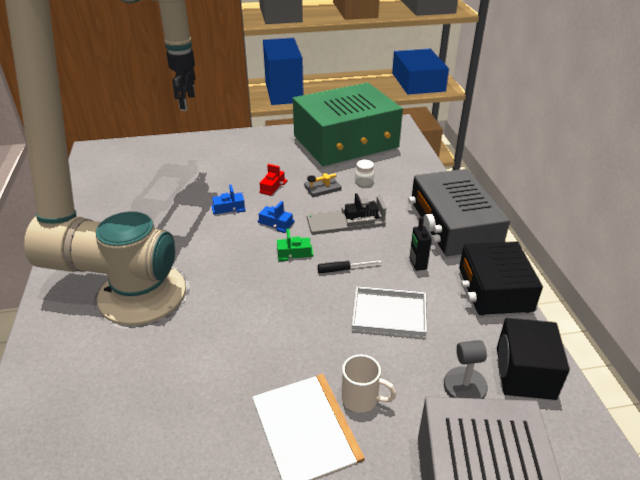

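The scene view shows the dock at about (378,300) with its back stop at (370,325) and the tray at (232,264). The side view shows the dock at about (347,215) and the tray at (390,312).

```bash
cat > h.py <<'E'
import numpy as np,cv2
from rig import get_state,imaging
from scipy.spatial.transform import Rotation as R
def cam(n,s=None):
    p=imaging.camera_params(n);K=np.array(p["camera_matrix"])
    if n!="wrist": return K,np.array(p["cam_to_world"])
    s=s or get_state();T=np.eye(4);q=s["ee_rot"];T[:3,:3]=R.from_quat(q,scalar_first=True).as_matrix();T[:3,3]=s["position"]
    return K,T@np.array(p["T_tool_cam"])
def cast(C,uv,z):
    K,T=C;d=T[:3,:3]@np.linalg.inv(K)@np.array([uv[0],uv[1],1.]);o=T[:3,3];return o+d*(z-o[2])/d[2]
def proj(C,P):
    K,T=C;c=T[:3,:3].T@(np.array(P)-T[:3,3]);u=K@c;return u[:2]/u[2]
E
python3 - <<'E'
from h import *
S=cam("scene");D=cam("side")
f=lambda C,l,z:print(np.round([cast(C,p,z)[:2] for p in l],3).tolist())
f(S,[(238,237),(273,257),(230,292),(191,266)],.022)
f(D,[(357,290),(427,293),(425,333),(353,326)],.022)
f(S,[(375,267),(407,272),(384,330),(352,325)],.012)
f(D,[(307,217),(311,231),(385,226)],.012)
f(S,[(257,312),(312,250),(294,289)],.0)
for n in ["scene","side"]:
    im=cv2.imread(f"pics/{n}0.png")
    c=im[240:350,320:430] if n=="scene" else im[180:250,290:400]
    c=cv2.resize(c,None,fx=5,fy=5,interpolation=cv2.INTER_CUBIC); cv2.imwrite(f"pics/{n}c.png",c)
E
python3 -c "
import cv2,numpy as np
a=cv2.imread('pics/scenec.png');b=cv2.imread('pics/sidec.png')
a=cv2.resize(a,(400,400));b=cv2.resize(b,(400,255));o=np.zeros((400,800,3),np.uint8);o[:,:400]=a;o[:255,400:]=b;cv2.imwrite('pics/c0.png',o)"
```

```text
[[0.493, -0.208], [0.532, -0.086], [0.686, -0.127], [0.641, -0.264]]
[[0.526, -0.105], [0.692, -0.146], [0.646, -0.27], [0.49, -0.22]]
[[0.459, 0.166], [0.447, 0.246], [0.654, 0.251], [0.667, 0.179]]
[[0.455, 0.23], [0.455, 0.162], [0.667, 0.148]]
[[0.702, -0.047], [0.445, -0.013], [0.598, 0.002]]
```

View pics/c0.png

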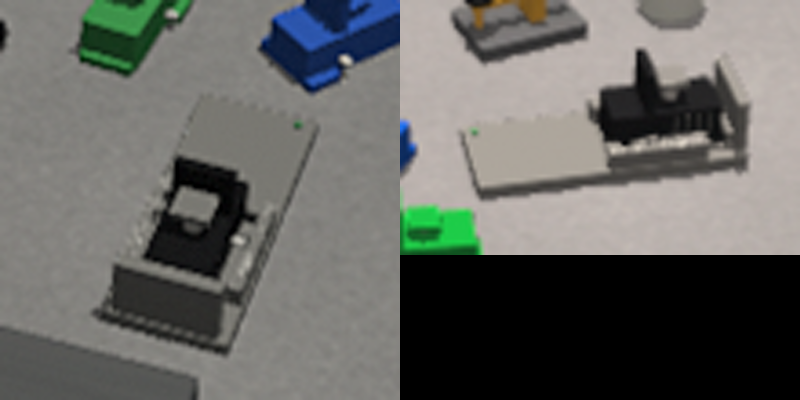

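The crop confirms the dock lies nearly along world x. The pack is seated near the back stop, with a grey button cap behind the ridge. I'll move above it for a wrist look.

```bash
python3 -m inch '[{"claw":-1,"travel":[0.2,-0.18,0.05],"turn":0.02},{"claw":-1,"travel":[0.4,-0.36,0.1],"turn":0.04},{"claw":-1,"travel":[0.6,-0.54,0.15],"turn":0.06},{"claw":-1,"travel":[0.8,-0.72,0.15],"turn":0.08},{"claw":-1,"travel":[0.92,-0.84,0.15],"turn":0.08}]'; python3 -m inch '[{"claw":-1,"travel":[0.2,-0.18,0],"turn":0},{"claw":-1,"travel":[0.4,-0.36,0],"turn":0},{"claw":-1,"travel":[0.6,-0.54,0],"turn":0},{"claw":-1,"travel":[0.8,-0.72,0],"turn":0},{"claw":-1,"travel":[0.95,-0.86,0],"turn":0}]';python3 -m inch '[{"claw":-1,"travel":[0.1,-0.03,0],"turn":0},{"claw":-1,"travel":[0.1,-0.03,0],"turn":0},{"claw":-1,"travel":[0.1,-0.03,0],"turn":0}]'
python3 - <<'E'
from h import *
s=get_state();print(s["position"],R.from_quat(s["ee_rot"],scalar_first=True).as_matrix().round(3).tolist(),s["clock"],s["contact_force"],s["width"])
cv2.imwrite("pics/w1.png",imaging.get_image("wrist")[:,:,::-1])
E
```

```text
clock: 0.6
position: [0.3278, 0.3887, 0.2461]
ee_rot: [0.0, -0.0, 1.0, 0.0]
contact_force: [0.5, 0.6, 0.1]
width: 0.0125
gripper_force: 0.0
clock: 1.1
position: [0.513, 0.2206, 0.2456]
ee_rot: [-0.0, 0.001, 1.0, 0.0]
contact_force: [0.1, 1.0, 0.1]
width: -0.0001
gripper_force: 0.0
clock: 1.4
position: [0.5314, 0.2161, 0.2451]
ee_rot: [-0.001, 0.001, 1.0, 0.0]
contact_force: [-0.1, 0.1, 0.1]
width: -0.0002
gripper_force: 0.0
[0.53137581 0.21608906 0.24513495] [[-1.0, 0.002, -0.002], [0.002, 1.0, 0.0], [0.002, 0.0, -1.0]] 1.4 [-0.05237332  0.07727916  0.14975249] -0.00016082619721149825
```

View pics/w1.png

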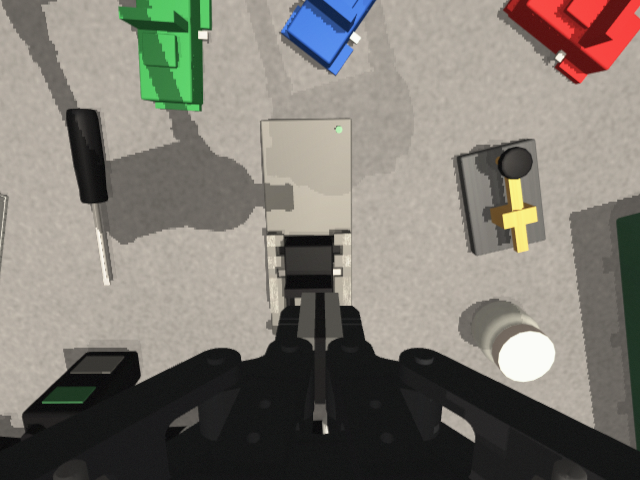

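The wrist view shows the dock deck's front edge at row ~120 (columns 261–351), the rail fronts at row ~233 and the pack below, partly hidden by the fingers.

Run:
```python
from h import *
C=cam("wrist")
for p in [(261,121),(351,119.5),(263.5,228),(351,228)]: print("deck",p,cast(C,p,.012).round(4))
for p in [(267,234),(351,234)]: print("railtop",p,cast(C,p,.027).round(4))
im=cv2.imread("pics/w1.png")
c=im[100:350,240:380];cv2.imwrite("pics/w1c.png",cv2.resize(c,None,fx=2.4*1.6/1.6,fy=2.4,interpolation=cv2.INTER_CUBIC))
# line fits of the deck's sides by saturation/brightness edges
g=cv2.GaussianBlur(im,(3,3),0).astype(float).mean(2)
L=[];Rr=[];F=[]
for r in range(130,172,4):
    d=np.abs(np.diff(g[r,250:275]));L.append((250+d.argmax()+.5,r))
for r in range(130,226,4):
    d=np.abs(np.diff(g[r,343:360]));Rr.append((343+d.argmax()+.5,r))
for u in range(270,330,5):
    d=np.abs(np.diff(g[112:128,u]));F.append((u,112+d.argmax()+.5))
for n,l in(("L",L),("R",Rr),("F",F)):
    P=np.array([cast(C,p,.012)[:2] for p in l]); v=np.linalg.svd(P-np.median(P,0))[2][0];print(n,np.median(P,0).round(4),np.degrees(np.arctan2(v[1],v[0])).round(2),P.std(0).round(4))
```

```text
deck (261, 121) [0.4557 0.1632 0.012 ]
deck (351, 119.5) [0.4545 0.2456 0.012 ]
deck (263.5, 228) [0.5564 0.1616 0.012 ]
deck (351, 228) [0.5566 0.2476 0.012 ]
railtop (267, 234) [0.5587 0.1668 0.027 ]
railtop (351, 234) [0.5589 0.2465 0.027 ]
L [0.4817 0.1615] -0.78 [0.0115 0.0012]
R [0.5059 0.2452] 1.11 [0.0261 0.0006]
F [0.4553 0.1966] 90.86 [0.0004 0.0158]
```

View pics/w1c.png

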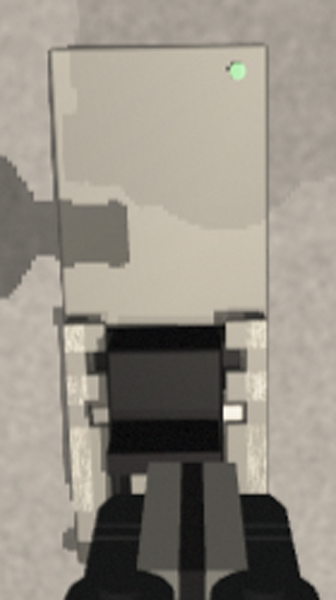

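```bash
python3 -m inch '[{"claw":-1,"travel":[0.2,-0.02,0],"turn":0.005},{"claw":-1,"travel":[0.425,-0.046,0],"turn":0.005},{"claw":-1,"travel":[0.425,-0.046,-0.25],"turn":0.005},{"claw":-1,"travel":[0.425,-0.046,-0.45],"turn":0.005},{"claw":-1,"travel":[0.425,-0.046,-0.6],"turn":0.005}]' | head -2; python3 -m inch '[{"claw":-1,"travel":[0,0,-0.06],"turn":0},{"claw":-1,"travel":[0,0,-0.12],"turn":0},{"claw":-1,"travel":[0,0,-0.12],"turn":0}]'
python3 - <<'E'
from h import *
s=get_state();print(s["position"],s["contact_force"])
a=imaging.get_image("side")[150:270,290:450][:,:,::-1];b=imaging.get_image("scene")[230:350,310:470][:,:,::-1]
cv2.imwrite("pics/pre.png",cv2.resize(np.hstack([a,b]),None,fx=2.5,fy=2.5,interpolation=cv2.INTER_CUBIC))
E
```

```text
clock: 1.95
position: [0.6144, 0.2081, 0.1233]
clock: 2.25
position: [0.6162, 0.2076, 0.1016]
ee_rot: [-0.001, -0.008, 1.0, -0.0]
contact_force: [-0.7, -0.2, 0.3]
width: 0.0001
gripper_force: 0.0
[0.61616196 0.20764196 0.10155867] [-0.68270981 -0.20334246  0.30101322]
```

View pics/pre.png

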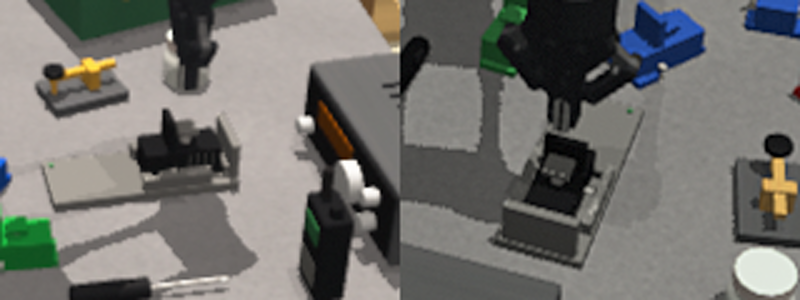

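The crop shows the fingertips above the pack, at about (366,185) in side and (374,282) in scene. I'll check this against the projection.

Run:
```python
from h import *
for n in ("side","scene"):
    C=cam(n)
    print(n,"tip",proj(C,[.6162,.2076,.0826]).round(1),"btn60",proj(C,[.6165,.2068,.060]).round(1),"ridge top",proj(C,[.5965,.2065,.082]).round(1),"stop top",proj(C,[.6675,.207,.057]).round(1))
```

```text
side tip [364.  195.7] btn60 [363.8 202.4] ridge top [357.3 196.8] stop top [381.  201.4]
scene tip [372.7 291.9] btn60 [371.8 298.9] ridge top [374.9 286.3] stop top [364.5 315.1]
```

Lateral alignment matches the projection. The grey tips blend into the background, which explains the height difference. Now I'll feel for the crown.

```bash
m(){ egrep 'pos|contact'; }
python3 -m inch '[{"claw":-1,"travel":[0,0,-0.025],"turn":0},{"claw":-1,"travel":[0,0,-0.035],"turn":0}]'|m
for i in 1; do python3 -m inch '[{"claw":-1,"travel":[0,0,-0.005],"turn":0},{"claw":-1,"travel":[0,0,-0.005],"turn":0}]'|m
python3 -m inch '[{"claw":-1,"travel":[0,0,-0.005],"turn":0},{"claw":-1,"travel":[0,0,-0.005],"turn":0}]'|m
python3 -m inch '[{"claw":-1,"travel":[0,0,-0.005],"turn":0},{"claw":-1,"travel":[0,0,-0.005],"turn":0}]'|m
python3 -m inch '[{"claw":-1,"travel":[0,0,-0.005],"turn":0},{"claw":-1,"travel":[0,0,-0.005],"turn":0}]'|m
python3 -m inch '[{"claw":-1,"travel":[0,0,-0.005],"turn":0},{"claw":-1,"travel":[0,0,-0.005],"turn":0}]'|m
python3 -m inch '[{"claw":-1,"travel":[0,0,-0.005],"turn":0},{"claw":-1,"travel":[0,0,-0.005],"turn":0}]'|m; done
```

```text
position: [0.6175, 0.2072, 0.0958]
contact_force: [0.0, 0.7, -0.0]
position: [0.617, 0.207, 0.094]
contact_force: [0.2, 0.8, 0.5]
position: [0.617, 0.207, 0.0928]
contact_force: [-0.9, 0.2, -0.3]
position: [0.6169, 0.207, 0.0917]
contact_force: [-0.2, -0.7, 0.9]
position: [0.6168, 0.207, 0.0907]
contact_force: [-0.1, 0.1, 0.3]
position: [0.6168, 0.207, 0.0897]
contact_force: [-0.4, -0.9, 0.0]
position: [0.6169, 0.207, 0.0887]
contact_force: [0.6, -0.4, -0.1]
```

```bash
m(){ egrep 'pos|contact'; }
python3 -m inch '[{"claw":-1,"travel":[0,0,-0.005],"turn":0},{"claw":-1,"travel":[0,0,-0.005],"turn":0}]'|m
python3 -m inch '[{"claw":-1,"travel":[0,0,-0.005],"turn":0},{"claw":-1,"travel":[0,0,-0.005],"turn":0}]'|m
python3 -m inch '[{"claw":-1,"travel":[0,0,-0.005],"turn":0},{"claw":-1,"travel":[0,0,-0.005],"turn":0}]'|m
python3 -m inch '[{"claw":-1,"travel":[0,0,-0.005],"turn":0},{"claw":-1,"travel":[0,0,-0.005],"turn":0}]'|m
python3 -m inch '[{"claw":-1,"travel":[0,0,-0.005],"turn":0},{"claw":-1,"travel":[0,0,-0.005],"turn":0}]'|m
python3 -m inch '[{"claw":-1,"travel":[0,0,-0.005],"turn":0},{"claw":-1,"travel":[0,0,-0.005],"turn":0}]'|m
```

```text
position: [0.6169, 0.207, 0.0877]
contact_force: [0.1, 0.1, -0.2]
position: [0.6169, 0.207, 0.0868]
contact_force: [-0.3, 0.5, 0.6]
position: [0.6169, 0.207, 0.0858]
contact_force: [0.4, 0.3, 0.2]
position: [0.6168, 0.207, 0.0847]
contact_force: [0.2, 0.1, 0.6]
position: [0.6169, 0.207, 0.0838]
contact_force: [0.1, -0.0, 0.1]
position: [0.6169, 0.207, 0.0828]
contact_force: [-0.3, -0.3, 0.3]
```

```bash
m(){ egrep 'pos|contact|clock'; }
python3 -m inch '[{"claw":-1,"travel":[0,0,-0.005],"turn":0},{"claw":-1,"travel":[0,0,-0.005],"turn":0}]'|m
python3 -m inch '[{"claw":-1,"travel":[0,0,-0.005],"turn":0},{"claw":-1,"travel":[0,0,-0.005],"turn":0}]'|m
python3 -m inch '[{"claw":-1,"travel":[0,0,-0.005],"turn":0},{"claw":-1,"travel":[0,0,-0.005],"turn":0}]'|m
python3 -m inch '[{"claw":-1,"travel":[0,0,-0.005],"turn":0},{"claw":-1,"travel":[0,0,-0.005],"turn":0}]'|m
python3 -m inch '[{"claw":-1,"travel":[0,0,-0.005],"turn":0},{"claw":-1,"travel":[0,0,-0.005],"turn":0}]'|m
python3 -m inch '[{"claw":-1,"travel":[0,0,-0.005],"turn":0},{"claw":-1,"travel":[0,0,-0.005],"turn":0}]'|m
```

```text
clock: 5.15
position: [0.6169, 0.207, 0.0818]
contact_force: [-0.1, -0.4, -0.4]
clock: 5.35
position: [0.6169, 0.207, 0.0808]
contact_force: [0.0, -0.4, -0.3]
clock: 5.55
position: [0.6168, 0.207, 0.0798]
contact_force: [-0.1, 0.5, -0.2]
clock: 5.75
position: [0.6169, 0.207, 0.0787]
contact_force: [0.2, 0.0, 0.9]
clock: 5.95
position: [0.6169, 0.207, 0.0778]
contact_force: [-1.2, -0.6, 0.1]
clock: 6.15
position: [0.6169, 0.207, 0.0767]
contact_force: [-0.6, -0.6, 0.3]
```

Run:
```python
from h import *
a=imaging.get_image("side")[160:240,310:410][:,:,::-1];b=imaging.get_image("scene")[250:330,330:430][:,:,::-1]
cv2.imwrite("pics/pre2.png",cv2.resize(np.hstack([a,b]),None,fx=4,fy=4,interpolation=cv2.INTER_CUBIC))
for n in ("side","scene"): print(proj(cam(n),[.6169,.207,.0767-.019]),proj(cam(n),[.6169,.207,.0767]))
```

```text
[363.91222549 202.98128509] [364.22281353 197.48893605]
[371.73303035 299.77290837] [372.17269566 293.84885725]
```

View pics/pre2.png

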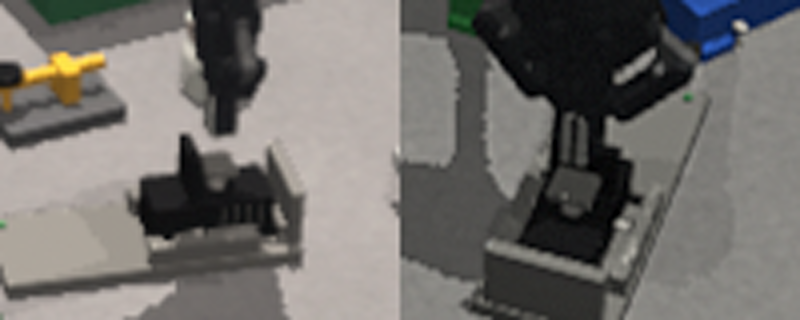

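Run:
```python
from h import *
def tri(a,b):
    A=[];
    for n,p in(("side",a),("scene",b)):
        K,T=cam(n);P=K@np.linalg.inv(T)[:3];A.append((P,p))
    X=cv2.triangulatePoints(A[0][0],A[1][0],np.array(A[0][1],float).reshape(2,1),np.array(A[1][1],float).reshape(2,1));return (X[:3]/X[3]).ravel().round(4)
print("tip",tri((365.5,193),(373,291)),"cap",tri((363.7,199.5),(373.7,295)))
print("ridge top",tri((356.5,194),(330+(545+625)/8-50,250+150/4)))
print(get_state()["position"],get_state()["qpos"])
```

```text
tip [0.6206 0.2094 0.09  ] cap [0.6147 0.209  0.0702]
ridge top [0.5868 0.2978 0.0678]
[0.61693066 0.20703074 0.07685612] [ 2.16869594e-01  4.85376232e-01  1.53389699e+00  9.93835598e-05
  1.12237636e+00 -1.36818659e+00]
```

Triangulated from both views, the tip is at z≈0.090 and the cap at ≈0.070. So the tips really are still about 20 mm above the cap, which agrees with no contact being felt. I'll keep feeling downward.

```bash
m(){ egrep 'pos|contact'; }
python3 -m inch '[{"claw":-1,"travel":[0,0,-0.01],"turn":0},{"claw":-1,"travel":[0,0,-0.02],"turn":0}]'|m
python3 -m inch '[{"claw":-1,"travel":[0,0,-0.01],"turn":0},{"claw":-1,"travel":[0,0,-0.02],"turn":0}]'|m
python3 -m inch '[{"claw":-1,"travel":[0,0,-0.005],"turn":0},{"claw":-1,"travel":[0,0,-0.01],"turn":0}]'|m
python3 -m inch '[{"claw":-1,"travel":[0,0,-0.005],"turn":0},{"claw":-1,"travel":[0,0,-0.005],"turn":0}]'|m
```

```text
position: [0.617, 0.207, 0.0728]
contact_force: [-0.3, -0.1, 0.1]
position: [0.6169, 0.207, 0.0686]
contact_force: [0.4, 0.3, 0.4]
position: [0.6169, 0.207, 0.0667]
contact_force: [-0.5, 0.8, 0.7]
position: [0.6169, 0.207, 0.0658]
contact_force: [-0.4, 0.0, -0.8]
```

```bash
m(){ egrep 'pos|contact'; }
python3 -m inch '[{"claw":-1,"travel":[0,0,-0.005],"turn":0},{"claw":-1,"travel":[0,0,-0.01],"turn":0}]'|m
python3 -m inch '[{"claw":-1,"travel":[0,0,-0.005],"turn":0},{"claw":-1,"travel":[0,0,-0.005],"turn":0}]'|m
python3 -m inch '[{"claw":-1,"travel":[0,0,-0.005],"turn":0},{"claw":-1,"travel":[0,0,-0.005],"turn":0}]'|m
python3 -m inch '[{"claw":-1,"travel":[0,0,-0.005],"turn":0},{"claw":-1,"travel":[0,0,-0.005],"turn":0}]'|m
python3 -m inch '[{"claw":-1,"travel":[0,0,-0.005],"turn":0},{"claw":-1,"travel":[0,0,-0.005],"turn":0}]'|m
```

```text
position: [0.617, 0.2071, 0.064]
contact_force: [-1.2, 0.1, 0.5]
position: [0.6168, 0.207, 0.0627]
contact_force: [-1.1, 0.6, 0.5]
position: [0.6169, 0.207, 0.0618]
contact_force: [0.0, 0.3, -0.4]
position: [0.6169, 0.207, 0.0608]
contact_force: [-0.7, 0.2, -0.4]
position: [0.6169, 0.207, 0.0598]
contact_force: [0.8, -0.6, -0.6]
```

```bash
m(){ egrep 'pos|contact'; }
python3 -m inch '[{"claw":-1,"travel":[0,0,-0.005],"turn":0},{"claw":-1,"travel":[0,0,-0.005],"turn":0}]'|m
python3 -m inch '[{"claw":-1,"travel":[0,0,-0.005],"turn":0},{"claw":-1,"travel":[0,0,-0.005],"turn":0}]'|m
python3 -m inch '[{"claw":-1,"travel":[0,0,-0.005],"turn":0},{"claw":-1,"travel":[0,0,-0.005],"turn":0}]'|m
python3 -m inch '[{"claw":-1,"travel":[0,0,-0.005],"turn":0},{"claw":-1,"travel":[0,0,-0.005],"turn":0}]'|m
python3 -m inch '[{"claw":-1,"travel":[0,0,-0.005],"turn":0},{"claw":-1,"travel":[0,0,-0.005],"turn":0}]'|m
python3 - <<'E'
from h import *
a=imaging.get_image("side")[160:240,310:410][:,:,::-1];b=imaging.get_image("scene")[250:330,330:430][:,:,::-1]
cv2.imwrite("pics/pre3.png",cv2.resize(np.hstack([a,b]),None,fx=4,fy=4,interpolation=cv2.INTER_CUBIC))
E
```

```text
position: [0.6169, 0.207, 0.0588]
contact_force: [0.4, -0.9, 0.1]
position: [0.6169, 0.207, 0.0578]
contact_force: [0.4, -0.7, -0.0]
position: [0.6169, 0.207, 0.0568]
contact_force: [-0.6, 0.3, -0.5]
position: [0.6169, 0.207, 0.0557]
contact_force: [-0.4, 0.0, -0.2]
position: [0.6169, 0.207, 0.0548]
contact_force: [-0.1, 0.1, -1.0]
```

View pics/pre3.png

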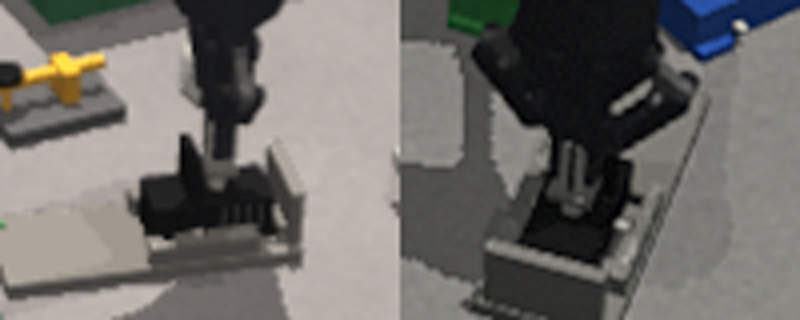

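The tips are now at about the cap's top edge (side crop row 155) and there is still no contact. I'll continue in fine steps.

```bash
m(){ egrep 'pos|contact'; }
python3 -m inch '[{"claw":-1,"travel":[0,0,-0.005],"turn":0},{"claw":-1,"travel":[0,0,-0.005],"turn":0}]'|m
python3 -m inch '[{"claw":-1,"travel":[0,0,-0.005],"turn":0},{"claw":-1,"travel":[0,0,-0.005],"turn":0}]'|m
python3 -m inch '[{"claw":-1,"travel":[0,0,-0.005],"turn":0},{"claw":-1,"travel":[0,0,-0.005],"turn":0}]'|m
python3 -m inch '[{"claw":-1,"travel":[0,0,-0.005],"turn":0},{"claw":-1,"travel":[0,0,-0.005],"turn":0}]'|m
python3 -m inch '[{"claw":-1,"travel":[0,0,-0.005],"turn":0},{"claw":-1,"travel":[0,0,-0.005],"turn":0}]'|m
```

```text
position: [0.6169, 0.207, 0.0538]
contact_force: [0.7, 0.4, 0.1]
position: [0.6171, 0.2071, 0.053]
contact_force: [0.1, 0.7, 1.0]
position: [0.6172, 0.2071, 0.0523]
contact_force: [0.1, 0.3, 3.3]
position: [0.6172, 0.2071, 0.0512]
contact_force: [0.2, 0.0, 4.2]
position: [0.6172, 0.2071, 0.0502]
contact_force: [-0.9, 0.1, 5.4]
```

Contact: the crown is at TCP z≈0.0526. I'll press about 7 mm in total.

```bash
m(){ egrep 'pos|contact|clock'; }
python3 -m inch '[{"claw":-1,"travel":[0,0,-0.005],"turn":0},{"claw":-1,"travel":[0,0,-0.01],"turn":0},{"claw":-1,"travel":[0,0,-0.01],"turn":0}]'|m
python3 -m inch '[{"claw":-1,"travel":[0,0,-0.005],"turn":0},{"claw":-1,"travel":[0,0,-0.01],"turn":0},{"claw":-1,"travel":[0,0,-0.01],"turn":0}]'|m
python3 -m inch '[{"claw":-1,"travel":[0,0,-0.003],"turn":0},{"claw":-1,"travel":[0,0,-0.003],"turn":0},{"claw":-1,"travel":[0,0,-0.003],"turn":0}]'|m
```

```text
clock: 10.45
position: [0.6173, 0.2071, 0.0485]
contact_force: [-0.7, 0.0, 6.7]
clock: 10.75
position: [0.6173, 0.2071, 0.0468]
contact_force: [-1.7, -1.0, 8.0]
clock: 11.05
position: [0.6173, 0.2071, 0.0465]
contact_force: [-1.0, 0.3, 8.5]
```

```bash
m(){ egrep 'pos|contact'; }
python3 -m inch '[{"claw":-1,"travel":[0,0,-0.007],"turn":0},{"claw":-1,"travel":[0,0,-0.007],"turn":0},{"claw":-1,"travel":[0,0,-0.007],"turn":0}]'|m
python3 -m inch '[{"claw":-1,"travel":[-0.008,0,0],"turn":0},{"claw":-1,"travel":[-0.015,0,0],"turn":0},{"claw":-1,"travel":[-0.015,0,0],"turn":0}]'|m
python3 -m inch '[{"claw":-1,"travel":[-0.005,0,0],"turn":0},{"claw":-1,"travel":[-0.01,0,0],"turn":0},{"claw":-1,"travel":[-0.01,0,0],"turn":0}]'|m
```

```text
position: [0.6174, 0.2071, 0.0453]
contact_force: [-2.7, -0.4, 9.5]
position: [0.6172, 0.2072, 0.0461]
contact_force: [2.3, -0.5, 11.2]
position: [0.6171, 0.2072, 0.0465]
contact_force: [4.0, -0.7, 8.9]
```

```bash
python3 - <<'E'
from h import *
s=get_state()
for k in ("position","contact_force","moment","effort","qpos"):print(k,s[k].round(4))
print(R.from_quat(s["ee_rot"],scalar_first=True).as_matrix().round(4).tolist())
E
python3 -m inch '[{"claw":-1,"travel":[0,0,0],"turn":0},{"claw":-1,"travel":[0,0,0],"turn":0},{"claw":-1,"travel":[0,0,0],"turn":0}]'
```

```text
position [0.6171 0.2072 0.0465]
contact_force [ 3.9723 -0.7411  8.8808]
moment [-0.1988 -0.7816  0.0252]
effort [ 1.65670e+00 -4.51510e+01 -1.50618e+01  6.53800e-01  1.47330e+00
  5.60000e-03]
qpos [ 0.2179  0.5086  1.5784 -0.0017  1.0434 -1.3666]
[[-0.9998, -0.0145, 0.0112], [-0.0145, 0.9999, 0.001], [-0.0112, 0.0009, -0.9999]]
clock: 12.25
position: [0.6171, 0.2072, 0.0465]
ee_rot: [0.005, -0.007, 1.0, 0.0]
contact_force: [5.0, -1.5, 9.6]
width: 0.0
gripper_force: 4.6
```

```bash
m(){ egrep 'pos|contact'; }
python3 -m inch '[{"claw":-1,"travel":[0,0,-0.006],"turn":0},{"claw":-1,"travel":[0,0,-0.006],"turn":0}]'|m
python3 -m inch '[{"claw":-1,"travel":[-0.005,0,0],"turn":0},{"claw":-1,"travel":[-0.01,0,0],"turn":0}]'|m
python3 -m inch '[{"claw":-1,"travel":[-0.005,0,0],"turn":0},{"claw":-1,"travel":[-0.01,0,0],"turn":0}]'|m
python3 -m inch '[{"claw":-1,"travel":[0,0,0],"turn":0},{"claw":-1,"travel":[0,0,0],"turn":0}]'|m
```

```text
position: [0.6171, 0.2072, 0.0454]
contact_force: [3.8, -1.0, 10.4]
position: [0.6162, 0.2073, 0.0458]
contact_force: [5.6, -0.9, 9.6]
position: [0.6142, 0.2076, 0.0458]
contact_force: [5.3, -0.2, 10.0]
position: [0.614, 0.2076, 0.0458]
contact_force: [5.4, -0.7, 9.5]
```

```bash
m(){ egrep 'pos|contact'; }
python3 -m inch '[{"claw":-1,"travel":[-0.005,0,-0.002],"turn":0},{"claw":-1,"travel":[-0.01,0,-0.002],"turn":0}]'|m
python3 -m inch '[{"claw":-1,"travel":[-0.005,0,0],"turn":0},{"claw":-1,"travel":[-0.01,0,0],"turn":0}]'|m
python3 -m inch '[{"claw":-1,"travel":[-0.005,0,0],"turn":0},{"claw":-1,"travel":[-0.01,0,0],"turn":0}]'|m
python3 -m inch '[{"claw":-1,"travel":[-0.005,0,0],"turn":0},{"claw":-1,"travel":[-0.01,0,0],"turn":0}]'|m
```

```text
position: [0.6124, 0.2077, 0.0454]
contact_force: [5.9, -0.4, 11.2]
position: [0.6104, 0.2078, 0.0455]
contact_force: [5.5, 0.4, 10.6]
position: [0.6084, 0.2078, 0.0455]
contact_force: [6.0, -1.0, 10.5]
position: [0.6064, 0.2078, 0.0455]
contact_force: [5.3, -0.9, 9.8]
```

```bash
m(){ egrep 'pos|contact'; }
python3 -m inch '[{"claw":-1,"travel":[-0.01,0,0],"turn":0},{"claw":-1,"travel":[-0.02,0,0],"turn":0},{"claw":-1,"travel":[-0.03,-0.001,0],"turn":0}]'|m
python3 -m inch '[{"claw":-1,"travel":[-0.01,0,0],"turn":0},{"claw":-1,"travel":[-0.02,0,0],"turn":0},{"claw":-1,"travel":[-0.03,-0.001,0],"turn":0}]'|m
python3 -m inch '[{"claw":-1,"travel":[-0.01,0,0],"turn":0},{"claw":-1,"travel":[-0.02,0,0],"turn":0},{"claw":-1,"travel":[-0.03,-0.001,0],"turn":0}]'|m
python3 - <<'E'
from h import *
a=imaging.get_image("side")[160:240,310:410][:,:,::-1];b=imaging.get_image("scene")[250:330,330:430][:,:,::-1]
cv2.imwrite("pics/d1.png",cv2.resize(np.hstack([a,b]),None,fx=4,fy=4,interpolation=cv2.INTER_CUBIC))
E
```

```text
position: [0.6004, 0.2078, 0.0455]
contact_force: [5.7, 0.0, 9.5]
position: [0.5944, 0.2076, 0.0455]
contact_force: [5.9, 0.5, 10.1]
position: [0.5885, 0.2074, 0.0455]
contact_force: [5.9, 0.3, 9.1]
```

View pics/d1.png

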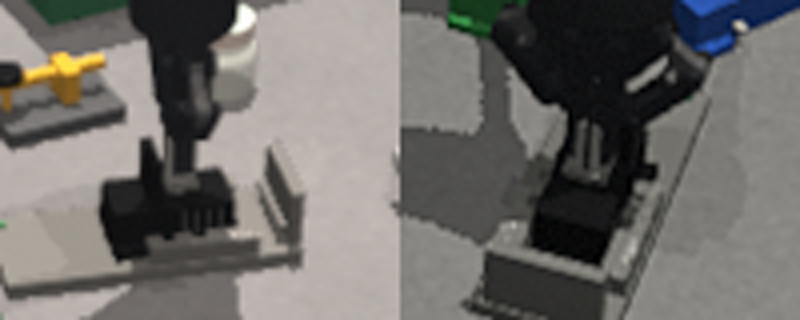

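The pack has come about 28 mm out and is following the fingers, with a gap now between it and the back stop. I'll keep dragging with the button held.

```bash
m(){ egrep 'pos|contact|clock'; }
python3 -m inch '[{"claw":-1,"travel":[-0.015,0,0],"turn":0},{"claw":-1,"travel":[-0.03,-0.0005,0],"turn":0},{"claw":-1,"travel":[-0.045,-0.001,0],"turn":0},{"claw":-1,"travel":[-0.06,-0.001,0],"turn":0},{"claw":-1,"travel":[-0.075,-0.001,0],"turn":0}]'|m
python3 -m inch '[{"claw":-1,"travel":[-0.015,0,0],"turn":0},{"claw":-1,"travel":[-0.03,-0.0005,0],"turn":0},{"claw":-1,"travel":[-0.045,-0.001,0],"turn":0},{"claw":-1,"travel":[-0.06,-0.001,0],"turn":0},{"claw":-1,"travel":[-0.075,-0.001,0],"turn":0}]'|m
python3 -m inch '[{"claw":-1,"travel":[-0.015,0,0],"turn":0},{"claw":-1,"travel":[-0.03,-0.0005,0],"turn":0},{"claw":-1,"travel":[-0.045,-0.001,0],"turn":0},{"claw":-1,"travel":[-0.06,-0.001,0],"turn":0},{"claw":-1,"travel":[-0.075,-0.001,0],"turn":0}]'|m
python3 -m inch '[{"claw":-1,"travel":[-0.015,0,0],"turn":0},{"claw":-1,"travel":[-0.03,-0.0005,0],"turn":0},{"claw":-1,"travel":[-0.045,-0.001,0],"turn":0},{"claw":-1,"travel":[-0.06,-0.001,0],"turn":0},{"claw":-1,"travel":[-0.075,-0.001,0],"turn":0}]'|m
```

```text
clock: 15.35
position: [0.5734, 0.2072, 0.0454]
contact_force: [5.3, -0.3, 10.2]
clock: 15.85
position: [0.5585, 0.207, 0.0453]
contact_force: [5.8, -0.5, 10.9]
clock: 16.35
position: [0.5435, 0.2069, 0.0453]
contact_force: [5.6, -0.6, 9.7]
clock: 16.85
position: [0.5286, 0.2067, 0.0452]
contact_force: [6.6, -0.1, 10.8]
```

```bash
m(){ egrep 'pos|contact|clock'; }
python3 -m inch '[{"claw":-1,"travel":[0.03,0,0.01],"turn":0},{"claw":-1,"travel":[0.035,0,0.05],"turn":0},{"claw":-1,"travel":[0.035,0,0.15],"turn":0},{"claw":-1,"travel":[0.035,0,0.3],"turn":0},{"claw":-1,"travel":[0.05,0,0.5],"turn":0}]'|m
python3 -m inch '[{"claw":1,"travel":[0.15,0,0.25],"turn":0},{"claw":1,"travel":[0.3,0,0.35],"turn":0},{"claw":1,"travel":[0.35,0,0.35],"turn":0},{"claw":1,"travel":[0.35,0,0.35],"turn":0},{"claw":1,"travel":[0.35,0,0.35],"turn":0}]'
python3 - <<'E'
from h import *
s=get_state();print(s["position"]);im=imaging.get_image("wrist")[:,:,::-1];cv2.imwrite("pics/w2.png",im)
E
```

```text
clock: 17.35
position: [0.5298, 0.2052, 0.1409]
contact_force: [-0.2, -0.1, 0.4]
clock: 17.85
position: [0.5998, 0.2053, 0.2097]
ee_rot: [-0.003, -0.007, 1.0, -0.0]
contact_force: [-0.2, 0.1, 0.3]
width: 0.0722
gripper_force: 0.0
[0.59976146 0.20532604 0.20972611]
```

View pics/w2.png

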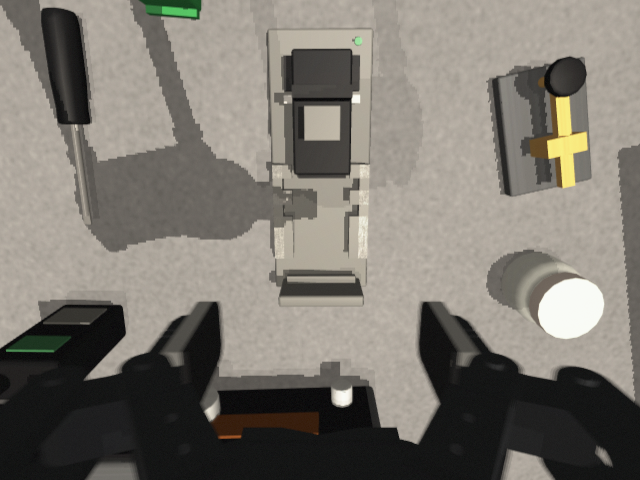

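The wrist view shows the pack out on the deck: body columns 293–352, bar row 98, cap at (322,123) and rear edge at row ~172, just past the rail fronts at row ~163.

Run:
```python
from h import *
C=cam("wrist")
print("bar",cast(C,(277,98),.025).round(4),cast(C,(360,98),.025).round(4))
print("rear top edge",cast(C,(294,170),.048).round(4),cast(C,(351,170),.048).round(4))
print("cap",cast(C,(304,105),.066).round(4),cast(C,(342,140),.066).round(4))
print("rails",cast(C,(273,163),.027).round(4),cast(C,(370,163),.027).round(4))
print("deckfront",cast(C,(267,31),.012).round(4),cast(C,(371,29),.012).round(4))
print("stop top front",cast(C,(288,277),.057).round(4))
im=cv2.imread("pics/w2.png").astype(int).mean(2)
for r in (85,150,160): print(r,im[r,280:366].astype(int).tolist())
print(im[140:185,300].astype(int).tolist(),im[140:185,325].astype(int).tolist())
# tray, both fixed cameras: white mask
for n,z in(("scene",.022),("side",.022)):
    I=cv2.imread(f"pics/{n}0.png");m=cv2.inRange(cv2.cvtColor(I,cv2.COLOR_BGR2HSV),(0,0,150),(180,60,255))
    m[:225]=0 if n=="scene" else m[:225]
    if n=="side": m[:280]=0
    x=(185,280) if n=="scene" else (345,435); y=(230,298) if n=="scene" else (283,338)
    q=np.zeros_like(m);q[y[0]:y[1],x[0]:x[1]]=m[y[0]:y[1],x[0]:x[1]]
    c=max(cv2.findContours(q,0,2)[0],key=cv2.contourArea)
    P=np.array([cast(cam(n),p[0],z)[:2] for p in c]);print(n,len(c),cv2.minAreaRect((P*1000).astype(np.float32)))
```

```text
bar [0.5077 0.1703 0.025 ] [0.5067 0.2361 0.025 ]
rear top edge [0.5618 0.1851 0.048 ] [0.5612 0.2291 0.048 ]
cap [0.515  0.1933 0.066 ] [0.5384 0.2206 0.066 ]
rails [0.5583 0.1665 0.027 ] [0.5572 0.2461 0.027 ]
deckfront [0.4567 0.1618 0.012 ] [0.4542 0.2439 0.012 ]
stop top front [0.6464 0.1805 0.057 ]
85 [160, 160, 105, 93, 66, 64, 39, 36, 36, 36, 36, 47, 62, 65, 68, 70, 69, 69, 69, 68, 68, 68, 69, 69, 69, 70, 71, 71, 70, 70, 70, 71, 70, 71, 73, 72, 73, 73, 73, 73, 73, 72, 72, 73, 73, 73, 73, 73, 73, 73, 73, 73, 72, 74, 74, 75, 69, 69, 70, 70, 69, 70, 68, 72, 72, 71, 70, 69, 71, 71, 70, 68, 69, 70, 72, 70, 70, 71, 71, 116, 163, 168, 169, 169, 170, 168]
150 [157, 157, 158, 158, 157, 103, 91, 92, 91, 90, 90, 90, 90, 46, 32, 54, 60, 60, 61, 60, 60, 61, 61, 61, 61, 61, 62, 63, 62, 62, 63, 64, 61, 64, 63, 63, 62, 64, 64, 63, 64, 64, 65, 65, 66, 65, 66, 65, 65, 65, 65, 66, 68, 65, 66, 67, 67, 67, 67, 66, 69, 68, 68, 68, 68, 69, 69, 69, 67, 44, 54, 155, 165, 163, 163, 164, 164, 164, 164, 163, 165, 164, 163, 163, 164, 164]
160 [156, 156, 158, 156, 157, 101, 91, 91, 90, 91, 89, 90, 91, 56,
[... 198 characters left out ...]
8, 67, 69, 70, 70, 64, 42, 89, 156, 162, 163, 163, 163, 163, 162, 163, 162, 162, 163, 162, 163, 164, 163]
[61, 60, 60, 60, 61, 61, 61, 61, 61, 60, 60, 60, 59, 60, 61, 61, 61, 62, 62, 61, 61, 60, 62, 61, 63, 61, 62, 61, 62, 61, 61, 60, 57, 41, 37, 53, 63, 74, 122, 158, 158, 157, 158, 158, 157] [122, 63, 65, 67, 66, 65, 65, 65, 65, 66, 65, 66, 65, 65, 65, 65, 65, 65, 65, 65, 65, 65, 65, 64, 66, 66, 65, 64, 64, 66, 65, 65, 61, 44, 39, 58, 65, 83, 129, 160, 160, 161, 161, 160, 161]
scene 113 ((584.5575561523438, -176.1468505859375), (132.08370971679688, 172.396484375), 72.63860321044922)
side 48 ((592.87353515625, -181.99905395507812), (178.12322998046875, 227.88662719726562), 79.80081939697266)
```

```bash
m(){ egrep 'pos|contact|clock|width'; }
python3 -m inch '[{"claw":1,"travel":[-0.2,0.008,0],"turn":0},{"claw":1,"travel":[-0.32,0.008,-0.1],"turn":0},{"claw":1,"travel":[-0.32,0.008,-0.35],"turn":0},{"claw":1,"travel":[-0.32,0.008,-0.6],"turn":0},{"claw":1,"travel":[-0.32,0.008,-0.75],"turn":0}]'|m
python3 -m inch '[{"claw":1,"travel":[0,0,-0.05],"turn":0},{"claw":1,"travel":[0,0,-0.08],"turn":0},{"claw":1,"travel":[0,0,-0.11],"turn":0},{"claw":1,"travel":[0,0,-0.14],"turn":0},{"claw":1,"travel":[0,0,-0.14],"turn":0}]'|m
python3 -m inch '[{"claw":1,"travel":[0,0,-0.03],"turn":0},{"claw":1,"travel":[0,0,-0.05],"turn":0},{"claw":1,"travel":[0,0,-0.065],"turn":0},{"claw":1,"travel":[0,0,-0.065],"turn":0}]'|m
```

```text
clock: 18.4
position: [0.5328, 0.2065, 0.0582]
contact_force: [-0.2, -0.0, -0.1]
width: 0.0856
clock: 18.9
position: [0.5382, 0.2073, 0.0346]
contact_force: [-0.0, -0.4, -0.4]
width: 0.0852
clock: 19.3
position: [0.5376, 0.2071, 0.0208]
contact_force: [-0.2, 0.4, -0.7]
width: 0.0855
```

```bash
m(){ egrep 'pos|contact|width|grip'; }
python3 -m inch '[{"claw":1,"travel":[-0.005,0,-0.015],"turn":0},{"claw":1,"travel":[-0.005,0,-0.03],"turn":0},{"claw":1,"travel":[-0.005,0,-0.03],"turn":0}]'|m
python3 -m inch '[{"claw":1,"travel":[0,0,-0.01],"turn":0},{"claw":1,"travel":[0,0,-0.02],"turn":0},{"claw":1,"travel":[0,0,-0.02],"turn":0}]'|m
python3 -m inch '[{"claw":1,"travel":[0,0,-0.01],"turn":0},{"claw":1,"travel":[0,0,-0.02],"turn":0},{"claw":1,"travel":[0,0,-0.02],"turn":0}]'|m
python3 - <<'E'
from h import *
a=imaging.get_image("side")[160:240,290:390][:,:,::-1];b=imaging.get_image("scene")[230:310,330:430][:,:,::-1]
cv2.imwrite("pics/g1.png",cv2.resize(np.hstack([a,b]),None,fx=4,fy=4,interpolation=cv2.INTER_CUBIC))
E
```

```text
position: [0.5365, 0.2071, 0.0148]
contact_force: [0.4, -0.4, 0.4]
width: 0.0852
gripper_force: 0.0
position: [0.5367, 0.2072, 0.011]
contact_force: [0.1, -0.4, 0.3]
width: 0.0853
gripper_force: 0.0
position: [0.5367, 0.2071, 0.007]
contact_force: [0.2, 0.3, 0.1]
width: 0.0857
gripper_force: 0.0
```

View pics/g1.png

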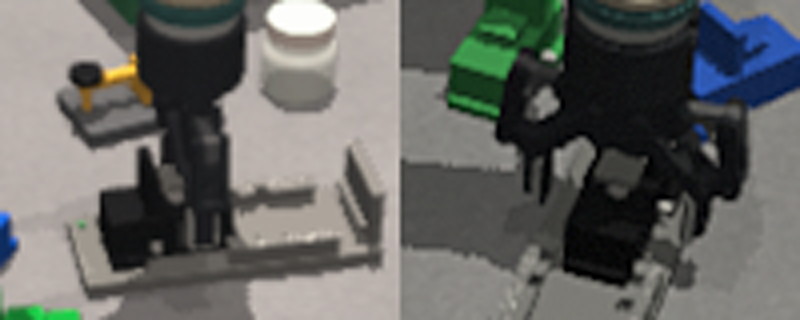

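The fingers straddle the pack's rear half, with the ridge clear of the gripper's body. That was my 11th viewed picture, one over the limit of 10, so from here I'll use numbers only.

```bash
m(){ egrep 'clock|pos|contact|width|grip'; }
python3 -m inch '[{"claw":-0.2,"travel":[0,0,0],"turn":0},{"claw":-0.2,"travel":[0,0,0],"turn":0},{"claw":-0.2,"travel":[0,0,0],"turn":0},{"claw":-0.2,"travel":[0,0,0],"turn":0},{"claw":-0.2,"travel":[0,0,0],"turn":0}]' 70|m
python3 -m inch '[{"claw":-0.2,"travel":[0,0,0.01],"turn":0},{"claw":-0.2,"travel":[0,0,0.03],"turn":0},{"claw":-0.2,"travel":[0,0,0.05],"turn":0},{"claw":-0.2,"travel":[0,0,0.05],"turn":0}]'|m
```

```text
clock: 20.8
position: [0.5372, 0.2069, 0.0077]
contact_force: [-0.4, -1.7, 4.0]
width: 0.0427
gripper_force: 73.9
clock: 21.2
position: [0.5365, 0.2069, 0.0175]
contact_force: [0.1, -3.6, -1.4]
width: 0.0429
gripper_force: 73.1
```

```bash
m(){ egrep 'clock|pos|contact|width|grip'; }
python3 -m inch '[{"claw":-0.2,"travel":[0,0,0.05],"turn":0},{"claw":-0.2,"travel":[0,0,0.1],"turn":0},{"claw":-0.2,"travel":[0,0,0.2],"turn":0},{"claw":-0.2,"travel":[0,0,0.2],"turn":0},{"claw":-0.2,"travel":[0,0,0.2],"turn":0}]'|m
python3 - <<'E'
from h import *
s=get_state();print(s["moment"],s["contact_force"])
d={}
for n in("side","scene","wrist"):
    im=imaging.get_image(n)[:,:,::-1];cv2.imwrite(f"pics/l_{n}.png",im)
im=cv2.imread("pics/l_wrist.png").astype(int).mean(2)
for r in range(120,330,8): print(r,''.join('#' if v<50 else '+' if v<90 else '.' for v in im[r,220:440:3]))
E
```

```text
clock: 21.7
position: [0.5376, 0.2077, 0.0582]
contact_force: [0.6, 0.1, -3.6]
width: 0.0425
gripper_force: 73.3
[-0.00306998 -0.07536982 -0.00064909] [ 0.57822676  0.12394984 -3.62252542]
120 ..........................................................................
128 ..........................................................................
136 ..........................................................................
144 ..........................................................................
152 .....+###################################################+................
160 .....+###+++++++++++++++++++++++++++.+...................+#...............
168 .....+###+++++++++++++++++++++++++++++...................+#...............
176 .....+###++++++++++++++++++++++++++++++..................+#...............
184 .....+###+++++++++++++++++++++++++++++++.+...............+#...............
192 ......###++++++++++++++++++++++++++++++++.+..............+#...............
200 ......###++++++++++++++++++++++++++++++++++..............++...............
208 ......####++++++++++++++++++++++++++++
[... 521 characters left out ...]
..###################################################...............
272 .......#####################################################..............
280 .....#########################################################............
288 ....###########################################################...........
296 ...##################################+++++++++++++++++++++++++++..........
304 ...+####################################++++++++++++++++++++++++..........
312 +##########################################++++++++++++++++++++####.......
320 ###+##########################################+++++++++++++++++.#####.....
328 ##......#########.................................#########+.....#####....
```

Run:
```python
from h import *
im=cv2.imread("pics/l_wrist.png").astype(int).mean(2)
print(im[138:162,300].astype(int).tolist(), im[232:250,300].astype(int).tolist(), im[232:250,360].astype(int).tolist())
K=np.array(imaging.camera_params("wrist")["camera_matrix"]);T=np.array(imaging.camera_params("wrist")["T_tool_cam"])
for dz in(0,-.003,-.006):
  for a in (0,2,4,8):   # nose droop about the grip
    t=np.radians(a);o=[]
    for x,z in((.063,-.0403),(.035,-.0403),(.063,-.0043)):
        gx,gz=0,-.02;X=x-gx;Z=z-gz
        p=np.array([gx+X*np.cos(t)-Z*np.sin(t),0,gz+X*np.sin(t)+Z*np.cos(t)+dz]);o.append(proj((K,T),p)[1].round(1))
    print(dz,a,o)
```

```text
[225, 198, 129, 128, 129, 128, 129, 128, 106, 41, 21, 22, 20, 22, 27, 37, 41, 48, 55, 65, 75, 84, 85, 85] [76, 78, 77, 76, 77, 77, 76, 76, 77, 77, 77, 77, 78, 76, 65, 35, 25, 20] [88, 89, 88, 88, 87, 86, 88, 85, 88, 86, 86, 87, 87, 85, 84, 69, 24, 21]
0 0 [np.float64(146.7), np.float64(242.5), np.float64(142.5)]
0 2 [np.float64(144.0), np.float64(239.2), np.float64(143.9)]
0 4 [np.float64(141.6), np.float64(236.1), np.float64(145.5)]
0 8 [np.float64(137.9), np.float64(230.4), np.float64(149.2)]
-0.003 0 [np.float64(147.2), np.float64(245.2), np.float64(142.8)]
-0.003 2 [np.float64(144.4), np.float64(241.8), np.float64(144.2)]
-0.003 4 [np.float64(141.9), np.float64(238.6), np.float64(145.9)]
-0.003 8 [np.float64(138.1), np.float64(232.8), np.float64(149.6)]
-0.006 0 [np.float64(147.7), np.float64(248.1), np.float64(143.1)]
-0.006 2 [np.float64(144.8), np.float64(244.6), np.float64(144.5)]
-0.006 4 [np.float64(142.3), np.float64(241.3), np.float64(146.2)]
-0.006 8 [np.float64(138.4), np.float64(235.2), np.float64(150.0)]
```

```bash
m(){ egrep 'clock|pos|contact|width|grip'; }
python3 -m inch '[{"claw":-0.2,"travel":[0,0,0.1],"turn":0},{"claw":-0.2,"travel":[0,-0.05,0.25],"turn":0},{"claw":-0.2,"travel":[0,-0.18,0.4],"turn":0},{"claw":-0.2,"travel":[0,-0.35,0.45],"turn":0},{"claw":-0.2,"travel":[0,-0.53,0.45],"turn":0}]'|m
python3 -m inch '[{"claw":-0.2,"travel":[0,-0.17,0],"turn":-0.02},{"claw":-0.2,"travel":[0.02,-0.34,0],"turn":-0.04},{"claw":-0.2,"travel":[0.05,-0.51,0],"turn":-0.06},{"claw":-0.2,"travel":[0.1,-0.68,0],"turn":-0.08},{"claw":-0.2,"travel":[0.15,-0.85,0],"turn":-0.096}]'|m
python3 -m inch '[{"claw":-0.2,"travel":[0.08,-0.3,0],"turn":0},{"claw":-0.2,"travel":[0.17,-0.5,0],"turn":0},{"claw":-0.2,"travel":[0.17,-0.58,0],"turn":0},{"claw":-0.2,"travel":[0.17,-0.58,0],"turn":0},{"claw":-0.2,"travel":[0.17,-0.58,0],"turn":0}]'|m
python3 - <<'E'
from h import *
s=get_state();print(s["position"],R.from_quat(s["ee_rot"],scalar_first=True).as_matrix().round(3)[:,1],s["contact_force"],s["moment"])
im=imaging.get_image("wrist")[:,:,::-1];cv2.imwrite("pics/t.png",im);C=cam("wrist",s)
# where the estimated tray rim should appear
c=np.array([.587,-.180]);t=np.radians(-16.5);u=np.array([np.cos(t),np.sin(t)]);v=np.array([-u[1],u[0]])
for a,b in((-1,-1),(-1,1),(1,1),(1,-1)): print(proj(C,[*(c+a*.085*u+b*.065*v),.022]).round(0))
g=cv2.cvtColor(im,cv2.COLOR_BGR2HSV)
for r in range(0,480,20): print(r,''.join('#' if p[2]<70 else 'o' if p[2]>185 else '.' for p in g[r,0:640:8]))
E
```

```text
clock: 22.35
position: [0.5381, 0.1008, 0.1488]
contact_force: [1.0, -0.1, -3.7]
width: 0.043
gripper_force: 73.2
clock: 22.85
position: [0.5665, -0.0699, 0.1464]
contact_force: [0.9, 0.0, -2.7]
width: 0.0428
gripper_force: 73.2
clock: 23.35
position: [0.6001, -0.1846, 0.1459]
contact_force: [0.3, 1.2, -2.8]
width: 0.0429
gripper_force: 73.1
[ 0.60013644 -0.18455922  0.1459226 ] [0.285 0.959 0.001] [ 0.26565416  1.15734964 -2.80851781] [-0.00088075 -0.00793257 -0.03572543]
[219.  79.]
[421.  79.]
[406. 320.]
[234. 321.]
0 ...o.........................ooo..oooooooooooooooooo.oooooooooooo..###.##ooooooo
20 ooooo........................ooo..oooooooooooooooooooooooooooooooo.###..#ooooooo
40 ooooo........................oo.oooooooooooooooooo..oooooooooooooo..###.#ooooooo
60 oooooo.....oooooooooooo.....ooo..ooooooooooooooooo.ooooooooooooooooo...ooooooooo
80 ..ooooo....ooooooooooooo....oooooooooooooooooo.o..ooooooooooooooooooo..ooooooooo
100 ....ooo....ooooooooooooo......oooooooooooooooooooooo.oooooooooooooooo.oooooooooo
120 ....oooo...oooooooooooooo...o.ooooooooooooooooooooo..ooooooooooooo
[... 759 characters left out ...]
ooo....#######.#####
320 ooooooooooooooooooooooooooo###########################ooooooooo.....############
340 oooooooooooooooooooooooooo##..####............#####..##ooooooooooooooo##########
360 oooooo........######ooo###########............############ooo######oooooo#######
380 oooo.......########################...........########################.....#####
400 ooooo..###################################################################.#####
420 ooo############################oo...............oo##############################
440 ############..#######o.#########################################################
460 ###################oo.##########################################################
```

Run:
```python
from h import *
im=cv2.imread("pics/t.png");s=get_state();C=cam("wrist",s)
g=cv2.cvtColor(im,cv2.COLOR_BGR2GRAY)
e=cv2.Canny(g,30,90)
e[:, :150]=0;e[:,480:]=0;e[330:]=0
L=cv2.HoughLinesP(e,1,np.pi/360,35,minLineLength=50,maxLineGap=8)
for l in sorted(L[:,0].tolist(),key=lambda l:-np.hypot(l[2]-l[0],l[3]-l[1]))[:16]:
    a=cast(C,l[:2],.022)[:2];b=cast(C,l[2:],.022)[:2];d=b-a
    c=np.array([.587,-.180]);t=np.radians(-16.5);M=np.array([[np.cos(t),np.sin(t)],[-np.sin(t),np.cos(t)]])
    print(l,"tray-frame mm",(M@(a-c)*1000).round(0),(M@(b-c)*1000).round(0))
for r in (100,140,200): print(r,g[r,205:250].tolist(),g[r,390:430].tolist())
for c in (260,330,380): print(c,g[50:110,c].tolist())
```

```text
[225, 79, 234, 291] tray-frame mm [-85. -61.] [ 61. -63.]
[228, 291, 410, 290] tray-frame mm [ 61. -67.] [60. 67.]
[235, 89, 415, 91] tray-frame mm [-79. -54.] [-78.  62.]
[403, 236, 414, 82] tray-frame mm [19. 60.] [-84.  61.]
[409, 289, 421, 142] tray-frame mm [60. 66.] [-46.  68.]
[230, 79, 236, 220] tray-frame mm [-85. -57.] [  7. -59.]
[271, 324, 412, 324] tray-frame mm [ 88. -36.] [88. 70.]
[410, 217, 420, 82] tray-frame mm [ 5. 64.] [-84.  65.]
[403, 210, 407, 82] tray-frame mm [ 0. 59.] [-84.  57.]
[225, 85, 347, 86] tray-frame mm [-82. -61.] [-81.  18.]
[223, 79, 343, 80] tray-frame mm [-85. -62.] [-85.  16.]
[416, 198, 425, 86] tray-frame mm [-8. 67.] [-81.  69.]
[193, 97, 195, 200] tray-frame mm [-74. -82.] [ -7. -86.]
[391, 256, 396, 158] tray-frame mm [34. 52.] [-35.  52.]
[387, 250, 393, 153] tray-frame mm [29. 49.] [-39.  50.]
[220, 97, 222, 194] tray-frame mm [-74. -64.] [-11. -67.]
100 [125, 126, 128, 128, 126, 126, 127, 125, 123, 125, 123, 122, 124, 140, 169, 174, 203, 206, 202, 169, 181, 242, 252, 254, 254, 248, 163, 134, 132, 131, 143, 251, 254, 254, 254, 254, 254
[... 1292 characters left out ...]
 254, 254, 254, 254, 254, 254, 254, 254, 254, 254, 254, 254, 254, 254, 254, 254, 254, 254]
330 [197, 195, 193, 192, 191, 189, 187, 187, 188, 189, 190, 191, 194, 195, 197, 199, 199, 202, 201, 199, 199, 199, 197, 198, 196, 197, 196, 194, 196, 189, 212, 247, 253, 253, 253, 248, 207, 108, 109, 150, 190, 241, 255, 255, 255, 255, 255, 255, 255, 255, 255, 255, 255, 255, 255, 255, 255, 255, 255, 255]
380 [195, 196, 195, 195, 193, 195, 195, 197, 196, 195, 195, 196, 197, 200, 201, 201, 200, 201, 198, 189, 180, 178, 178, 181, 181, 181, 180, 179, 181, 181, 174, 220, 253, 254, 254, 254, 247, 189, 104, 117, 157, 241, 255, 255, 255, 255, 255, 255, 255, 255, 255, 255, 255, 255, 255, 255, 255, 255, 255, 255]
```

The detected rim lines agree with the tray estimate to within about 2 mm. I'm lowering the pack.

```bash
m(){ egrep 'clock|pos|contact'; }
python3 -m inch '[{"claw":-0.2,"travel":[0.01,0.012,-0.12],"turn":0},{"claw":-0.2,"travel":[0.01,0.012,-0.27],"turn":0},{"claw":-0.2,"travel":[0.01,0.012,-0.42],"turn":0},{"claw":-0.2,"travel":[0.01,0.012,-0.54],"turn":0},{"claw":-0.2,"travel":[0.01,0.012,-0.6],"turn":0}]'|m
python3 -m inch '[{"claw":-0.2,"travel":[0,0,-0.025],"turn":0},{"claw":-0.2,"travel":[0,0,-0.05],"turn":0},{"claw":-0.2,"travel":[0,0,-0.06],"turn":0},{"claw":-0.2,"travel":[0,0,-0.06],"turn":0}]'|m
python3 -m inch '[{"claw":-0.2,"travel":[0,0,-0.01],"turn":0},{"claw":-0.2,"travel":[0,0,-0.02],"turn":0},{"claw":-0.2,"travel":[0,0,-0.02],"turn":0}]'|m
```

```text
clock: 23.9
position: [0.601, -0.1799, 0.0249]
contact_force: [-0.6, 0.7, -2.6]
clock: 24.3
position: [0.6035, -0.1825, 0.0161]
contact_force: [0.1, -0.7, -2.4]
clock: 24.6
position: [0.6028, -0.1824, 0.0113]
contact_force: [-0.3, -0.7, -3.2]
```

```bash
m(){ egrep 'pos|contact'; }
python3 -m inch '[{"claw":-0.2,"travel":[0,0,-0.01],"turn":0},{"claw":-0.2,"travel":[0,0,-0.02],"turn":0},{"claw":-0.2,"travel":[0,0,-0.02],"turn":0}]'|m
python3 -m inch '[{"claw":-0.2,"travel":[0,0,-0.005],"turn":0},{"claw":-0.2,"travel":[0,0,-0.01],"turn":0},{"claw":-0.2,"travel":[0,0,-0.01],"turn":0}]'|m
python3 -m inch '[{"claw":-0.2,"travel":[0,0,-0.005],"turn":0},{"claw":-0.2,"travel":[0,0,-0.01],"turn":0},{"claw":-0.2,"travel":[0,0,-0.01],"turn":0}]'|m
python3 -m inch '[{"claw":-0.2,"travel":[0,0,-0.005],"turn":0},{"claw":-0.2,"travel":[0,0,-0.005],"turn":0},{"claw":-0.2,"travel":[0,0,-0.005],"turn":0}]'|m
python3 -m inch '[{"claw":-0.2,"travel":[0,0,-0.005],"turn":0},{"claw":-0.2,"travel":[0,0,-0.005],"turn":0},{"claw":-0.2,"travel":[0,0,-0.005],"turn":0}]'|m
```

```text
position: [0.6027, -0.1823, 0.0069]
contact_force: [-0.1, 1.1, -3.2]
position: [0.6029, -0.1823, 0.0052]
contact_force: [0.1, 0.4, -2.9]
position: [0.6028, -0.1823, 0.0031]
contact_force: [-0.8, -0.5, -2.4]
position: [0.6029, -0.1824, 0.0023]
contact_force: [-0.6, -0.1, -3.0]
position: [0.6029, -0.1823, 0.0013]
contact_force: [-1.0, -0.2, -2.4]
```

```bash
m(){ egrep 'pos|contact'; }
python3 -m inch '[{"claw":-0.2,"travel":[0,0,-0.005],"turn":0},{"claw":-0.2,"travel":[0,0,-0.005],"turn":0},{"claw":-0.2,"travel":[0,0,-0.005],"turn":0}]'|m
python3 -m inch '[{"claw":-0.2,"travel":[0,0,-0.005],"turn":0},{"claw":-0.2,"travel":[0,0,-0.005],"turn":0},{"claw":-0.2,"travel":[0,0,-0.005],"turn":0}]'|m
python3 -m inch '[{"claw":-0.2,"travel":[0,0,-0.005],"turn":0},{"claw":-0.2,"travel":[0,0,-0.005],"turn":0},{"claw":-0.2,"travel":[0,0,-0.005],"turn":0}]'|m
```

```text
position: [0.6029, -0.1824, 0.0003]
contact_force: [-0.2, 0.2, -2.4]
position: [0.6031, -0.1824, -0.0002]
contact_force: [-0.4, -0.3, 1.3]
position: [0.6031, -0.1824, -0.0003]
contact_force: [-1.7, 1.5, 6.8]
```

Touchdown is where I predicted. I'll release and retreat.

```bash
m(){ egrep 'clock|pos|contact|width'; }
python3 -m inch '[{"claw":-0.2,"travel":[0,0,0.003],"turn":0},{"claw":0.4,"travel":[0,0,0.003],"turn":0},{"claw":0.4,"travel":[0,0,0.003],"turn":0},{"claw":0.4,"travel":[0,0,0.003],"turn":0},{"claw":0.4,"travel":[0,0,0.003],"turn":0}]'|m
python3 -m inch '[{"claw":0.4,"travel":[0,0,0.03],"turn":0},{"claw":0.4,"travel":[0,0,0.1],"turn":0},{"claw":0.4,"travel":[0,0,0.25],"turn":0},{"claw":0.4,"travel":[0,0,0.45],"turn":0},{"claw":0.4,"travel":[0,0,0.65],"turn":0}]'|m
python3 -m inch '[{"claw":0.4,"travel":[0.2,0,0.25],"turn":0},{"claw":0.4,"travel":[0.3,0,0.4],"turn":0},{"claw":0.4,"travel":[0.3,0,0.4],"turn":0},{"claw":0.4,"travel":[0.3,0,0.4],"turn":0}]'|m
python3 - <<'E'
from h import *
s=get_state();im=imaging.get_image("wrist")[:,:,::-1];C=cam("wrist",s);cv2.imwrite("pics/f.png",im)
g=cv2.cvtColor(im,cv2.COLOR_BGR2GRAY)
for r in range(0,330,10): print(r,''.join('#' if v<80 else '.' if v<200 else 'o' for v in g[r,160:480:4]))
o=np.array([.603,-.1824]);t=np.radians(-16.5);u=np.array([np.cos(t),np.sin(t)]);v=np.array([-u[1],u[0]]);p=o-.023*u
for n,x,y,z in(("front top",-.04,0,.036),("rear top",.05,0,.036),("ridge top L",-.008,-.02,.07),("ridge top R",-.008,.02,.07),("cap",.012,0,.054)): print(n,proj(C,[*(p+x*u+y*v),z+.004]).round(0))
E
```

```text
clock: 27.5
position: [0.603, -0.1824, -0.0013]
contact_force: [0.8, -0.1, 0.8]
width: 0.0595
clock: 28.0
position: [0.6029, -0.1823, 0.1312]
contact_force: [0.7, -0.4, -0.5]
width: 0.0602
clock: 28.4
position: [0.6638, -0.1824, 0.2111]
contact_force: [-0.8, 0.2, -0.4]
width: 0.0596
0 ................................................................................
10 ...............################.##...#.#.##..#..................................
20 ...............#.oooooooooooooooooooooooooooooooooooo..o........................
30 ...............#.oooooooooooooooooooooooooooooooooooo..o........................
40 ...............#.oooooooooooooooooooooooooooooooooooo.#o........................
50 ...............#.oooooooooooooooooooooooooooooooooooo..o........................
60 .................ooooooooo.###############..ooooooooo..o........................
70 .................ooooooooo##################ooooooooo...........................
80 .................oooooooo.##################oooooooo..o.........................
90 .................ooooooooo##################oooooooo..o...
[... 1384 characters left out ...]
60 ................................................................................
270 ................................................................................
280 ................................................................................
290 ................................................................................
300 ..............######.........................................######.............
310 .............#######......................................#..#######..........#.
320 ........############.........................##........####..###################
front top [296.  53.]
rear top [298. 175.]
ridge top L [265.  95.]
ridge top R [324.  95.]
cap [296. 126.]
```

Numerically the pack sits upright and level inside the tray: the front, rear and cap rows all match a flat pack within a few pixels. The robot is clear, so I'm handing in.

```bash
python3 -c "
from rig import ticket;print(ticket.sign_off())"
```

```text
the job is handed in; nothing more can be done
None
```

The pack was dragged off the charger with its button held down, then laid flat and right way up in the tray and released. I handed in at about 28 s with the robot clear; sign-off gave no verdict, and I viewed 11 pictures, one over the limit of 10.

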